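# Shut the hidden vacuum valve on the phone repair bench

### The arm

A 6-joint arm with a two-finger parallel gripper is mounted at the origin on the work surface. World frame = base frame: x ahead of the robot, y to its left, z up, the work surface at z = 0. Lengths are in m, angles in degrees, forces in N, time in s.
With the tool pointing down it reaches from about 0.275 to 0.85 m from the base axis. Payload 5.2 kg.
Tool frame: the origin (TCP) lies midway between the tips of the shut fingers; the grasp point (between the pads) lies 19 mm behind it; z points along the fingers, y is the line along which they close (so a half turn about z gives the same grasp; the last joint's range is limited). The gripper opens to 85 mm and grips with 20 to 120 N. Pads are 22 mm wide; open, the fingers measure 114 mm over their backs; the gripper's body (76 mm by 85 mm) begins 54 mm behind the grasp point. The pads swing forward as they close: fully open they stand 13 mm farther back than shut.
Start: joints at [-79.63, 14.817, 87.949, -0, 77.235, -11.62], TCP at [0.206, -0.51, 0.231] pointing down, gripper open.
Joint ranges: [-179.93, 179.93], [-52.35, 119.4], [10.71, 147.94], [-69.91, 249.91], [12.55, 155.21], [-178.61, 178.61]. Speed limits (degrees/s): [147.25, 147.25, 180, 180, 180, 180].

### API

Orientations are given as a 3x3 rotation matrix whose columns are the frame's x, y, z axes.
In Python, from rig import get_state, capture, job_done gives the robot as it stands.
- The arm moves only by the tool arm_command, never from a script. Its argument "deltas" is a list of rows, each an object of numbers: "wx", "wy", "wz": the turn, a rotation vector about the world's x, y, z scaled (see below); "x", "y", "z": the shift along the world's x, y, z scaled (see below); "claw": the finger opening in mm, from 0 to 85.4. In form: [{"wx": .., "wy": .., "wz": .., "x": .., "y": .., "z": .., "claw": ..}, ...]. A call has exactly 8 rows; each row is the pose to reach, as a shift and turn from the pose commanded when the call began, turning the shorter way round; what a row does not reach only later rows make up. The controller multiplies each number of a shift by 100 cm and each number of a turn by pi rad. A row lasts 1/10 s, in which the tool goes at most 50 mm and 8.59 degrees, less where a joint would pass 70% of its speed; a pose out of reach is approached as far as the arm can. A call with a number of a shift or a turn outside -1 to 1 is refused whole. A call with a gripper value outside its range is refused whole. The fingers move at their own pace and stop on an object; "newtons" is the grip in N (left out, the last holds). Time passes only in rows, so rows that repeat a pose let the fingers close, or fill a call up. It gives the time, the measured TCP pose, the force, the opening and the grip force at its end, in the units of the state.
- get_state(): the state, without advancing time (a new reading comes with each control period).
- capture(name): name is "scene" or "top" or "wrist"; returns a dict with "pixels" (420x560x3 uint8, blue, green, red), "fx", "fy", "cx", "cy" (pixels), "pose" (4x4, takes a point from camera to world coordinates). Camera axes: x right, y up, looking along -z (the intrinsics and any distortion apply to the point x, -y, -z); pixel columns grow to the right and rows downward; lengths in m; the calibration is good to about 2 mm. A picture is of the moment at which its call begins. There is no depth.
- job_done(): hands the job in; it is judged then, once.
The state is a dict: "time": time; "qpos": joint angles; "qvel": joint speeds; "joint_torque": joint torques, N m; "ee_pos": TCP position; "ee_rot": TCP orientation; "ft_force": force on the tool from outside, world axes, zero at the start; "ft_torque": the same for the moment, N m; "grip_width": finger opening in m; "grasp_force": force on a finger pad.
Only numpy, scipy, OpenCV 4.12 (cv2) and the standard library are available. Lean on these libraries where they do the work, as an engineer would, in place of code of your own. Each camera call takes 0.05 s, during which the arm holds its last target. There are 200 camera calls.

### The job

Shut off the vacuum to the screen separator: push the blue cover of the long white vacuum box to the left, fully aside until it stops, then push the red valve handle that it was hiding round to fully shut, crosswise to its pipe. Only push with the fingertips and lift nothing; leave the black valve handle as it is and the other things on the bench where they are.

Things in the scene. Friction and masses are not known exactly. Their poses are not given: they have to be found in the camera images.
- vacuum_box: long white box fixed to the bench, 170 (x) by 470 (y) mm, 70 mm high over the rims. Origin: centre of its underside, on the bench; x away from the robot, y along its length to the robot's left, z up. The right half is an open bay with two valves, the left half a level deck 60 mm high. On top a channel along y, 156 mm wide, 440 mm long, between rims 10 mm high, guides the blue cover.
- bay_floor (a point): centre of the open bay's floor, at x = 0, y = -112.5 mm of the box, 6 mm above the bench. The bay is 130 mm (x) by 215 mm (y) inside, its walls 60 mm above the bench. Only the two valves stand in it; their brass pipes along x reach up to 35 mm above the bench.
- cover: loose flat blue plate, 152 (x) by 215 (y) by 5 mm, 0.3 to 0.65 kg, lying on the box. Origin: centre of its underside, 60 mm above the bench; axes as the box's. A yellow ridge stands across its middle, 80 mm along x, 14 mm thick along y, top 85 mm above the bench. Over the bay its origin is at y = -112.5 to -90 mm of the box; fully aside, against the left end rim, at +112.5 mm.
- red_handle (a joint): turn of the red handle (to be shut), rad. 0 = open, along its pipe, pointing to the box's -x (to the robot); grows clockwise from above, the free end swinging to the box's +y; 1.571 = shut, at a firm stop, pointing to +y, crosswise to the pipe. Stays where left; needs about 0.06 N m (1.5 N, 42 mm from the axis).
- red_axis (a point): point on the upright turning axis of the red handle, level with its top, 52 mm above the bench. It is at x = +30 mm of the box and y = -160 or -65 mm: which handle is at which place changes. Hub 22 mm wide.
- red_tip (a point): free end of the red handle, 52 mm from its axis, level with its top. The handle is a straight bar 14 mm wide, 40 to 52 mm above the bench.
- black_handle (a joint): turn of the black handle (to be left), rad. 0 = open, along its pipe, pointing to the box's -x (to the robot); grows clockwise from above, the free end swinging to the box's +y; 1.571 = shut, at a firm stop, pointing to +y, crosswise to the pipe. Stays where left; needs about 0.06 N m (1.5 N, 42 mm from the axis).
- black_axis (a point): point on the upright turning axis of the black handle, level with its top, 52 mm above the bench. It is at x = +30 mm of the box and y = -160 or -65 mm: which handle is at which place changes. Hub 22 mm wide.
- black_tip (a point): free end of the black handle, 52 mm from its axis, level with its top. The handle is a straight bar 14 mm wide, 40 to 52 mm above the bench.
- phone: bystander, loose: black mobile phone lying flat, 150 x 72 x 8 mm. Origin under its centre or on its axis, at its underside.
- screwdriver: bystander, loose: screwdriver with a yellow handle, 160 mm long, lying flat. Origin under its centre or on its axis, at its underside.
- cleaner: bystander, loose: white bottle with a blue label and red cap, 48 mm wide, 120 mm tall. Origin under its centre or on its axis, at its underside.
- screw_jar: bystander, loose: small clear jar with a blue lid, 44 mm wide, 50 mm tall. Origin under its centre or on its axis, at its underside.
- solder_spool: bystander, loose: small bare aluminium spool standing on its flange, 52 mm wide, 32 mm tall. Origin under its centre or on its axis, at its underside.
- brush: bystander, loose: small brush with a wooden handle, 150 mm long, lying flat. Origin under its centre or on its axis, at its underside.
- parts_tray: bystander, loose: orange open tray with four compartments, 100 x 140 x 25 mm. Origin under its centre or on its axis, at its underside.

How it is judged (in metres and radians):
On the way, in this order (a step that is already met when the one before it is completed fails the run):
1. the cover has been slid fully aside, uncovering both valves (y of cover in the frame of vacuum_box above 0.095 m), for 0.2 s.
2. the red handle has been pushed shut (value of joint red_handle above 1.42 rad), for 0.2 s.
At the end, for the whole second after the job is handed in: The cover lies flat and still on the box, its origin more than 95 mm to the left of the box's centre (within 17 mm of its stop); the red handle is turned past 1.42 rad (stop at 1.571); the black handle's free end is within 15 mm of where it was; every bystander is within 30 mm of where it was (y of cover in the frame of vacuum_box above 0.095 m and value of joint red_handle above 1.42 rad and distance of black_tip from where it was at the start of the episode below 0.015 m and z of cover in the frame of vacuum_box below 0.066 m and angle between cover's own z axis and vertical below 0.05 rad and linear speed of cover below 0.01 m/s and distance of each of phone, screwdriver, cleaner, screw_jar, solder_spool, brush, parts_tray from where it was at the start of the episode below 0.03 m); the robot touches nothing.
It fails at once if the cover is lifted out of its channel (more than 8 mm up) or tipped (z of cover in the frame of vacuum_box above 0.068 m or angle between cover's own z axis and vertical above 0.1 rad).
It fails at once if the black handle's free end is moved more than 15 mm (distance of black_tip from where it was at the start of the episode above 0.015 m).
It fails at once if a bystander is moved or lifted more than 30 mm (distance of any of phone, screwdriver, cleaner, screw_jar, solder_spool, brush, parts_tray from where it was at the start of the episode above 0.03 m).
It also fails if it takes over 54 s, if anything falls off the work surface, if the arm or the gripper's body presses on something with over 40 N, if the wrist force passes 120 N, or if a joint passes its speed limit or range.

## Working session

There is one attempt and no reset: what is moved stays moved. The work goes in short steps, Python scripts to look and compute and a tool call to move; the robot and the scene stay as the last step left them, time stands still between calls to the robot, and variables do not carry over. Pictures are saved under pics/ and viewed, at most 10 in all, crops included, and the job is handed in when it is done.

Besides the shell and the picture viewer there is one more tool, called after ">>>" as name(argument=value, ...) on one line, values as JSON. arm_command: Moves the arm, as the interface text tells. Its arguments: {"type":"object","properties":{"deltas":{"type":"array","items":{"type":"object","properties":{"wx":{"type":"number","minimum":-1,"maximum":1},"wy":{"type":"number","minimum":-1,"maximum":1},"wz":{"type":"number","minimum":-1,"maximum":1},"x":{"type":"number","minimum":-1,"maximum":1},"y":{"type":"number","minimum":-1,"maximum":1},"z":{"type":"number","minimum":-1,"maximum":1},"claw":{"type":"number"}}}},"newtons":{"type":"number"}},"required":["deltas"]}

```bash
mkdir -p pics; cat > h.py <<'E'
import numpy as np,cv2
from rig import get_state,capture,job_done
def snap(n,f):
    c=capture(n); cv2.imwrite('pics/'+f,c['pixels']); np.savez('pics/'+f+'.npz',**{k:np.array(v) for k,v in c.items()}); return c
def ray(c,u,v,z):
    d=np.array([(u-c['cx'])/c['fx'],-(v-c['cy'])/c['fy'],-1.]); P=np.array(c['pose']); w=P[:3,:3]@d; o=P[:3,3]
    return o+w*(z-o[2])/w[2]
def proj(c,p):
    P=np.array(c['pose']); q=P[:3,:3].T@(np.array(p)-P[:3,3]); return c['cx']+c['fx']*q[0]/-q[2], c['cy']-c['fy']*q[1]/-q[2]
E
python3 -c "
from h import *
for n in('top','scene'):
    c=snap(n,n+'1.png');print([k for k in c],c['pose'])
s=get_state();print(s['time'],s['ee_pos'],s['ee_rot'])"
```

```text
['pixels', 'fx', 'fy', 'cx', 'cy', 'pose'] [[-0.00465591  0.98346969 -0.18101293  0.34422626]
 [-0.9998286  -0.00133457  0.01846606 -0.03103722]
 [ 0.01791924  0.18106788  0.98330734  1.04237597]
 [ 0.          0.          0.          1.        ]]
['pixels', 'fx', 'fy', 'cx', 'cy', 'pose'] [[-0.07460014 -0.77916854  0.62235938  1.00873187]
 [ 0.99716662 -0.05223269  0.05413384  0.00138993]
 [-0.00967188  0.6246344   0.78085743  0.63862155]
 [ 0.          0.          0.          1.        ]]
0.1 [ 0.20587516 -0.5095084   0.2305582 ] [[ 9.27236479e-01  3.74476171e-01 -3.30922711e-04]
 [ 3.74476196e-01 -9.27235106e-01  1.62377213e-03]
 [ 3.01220814e-04 -1.62954343e-03 -9.99998627e-01]]
```

View pics/top1.png

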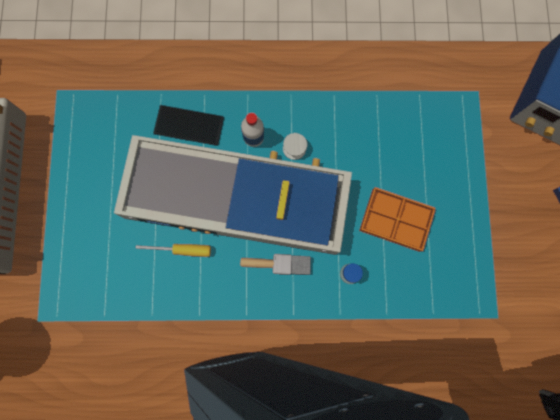

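View pics/scene1.png

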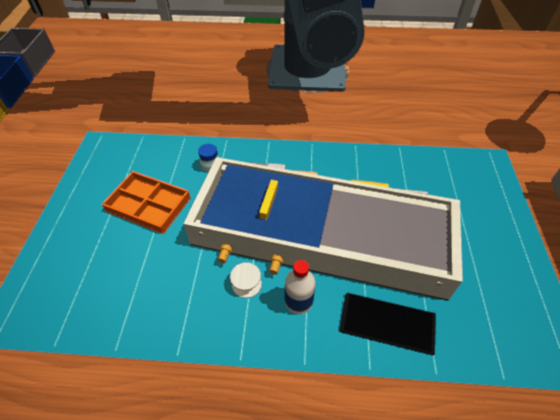

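The top view shows the box with rim corners near (134,136), (351,171), (343,252) and (116,213). The cover is over the right half, with its yellow ridge from about (285,181) to (281,218). The scene view agrees.

```bash
cat > m.py <<'E'
from h import *
from scipy.optimize import least_squares
c=dict(np.load('pics/top1.png.npz')); im=c['pixels']; hsv=cv2.cvtColor(im,cv2.COLOR_BGR2HSV)
px=np.array([(134,136),(351,171),(343,252),(116,213)])
loc=np.array([(85,235),(85,-235),(-85,-235),(-85,235)])/1000
def W(q,p,z): a=q[2];return np.array([q[0]+np.cos(a)*p[0]-np.sin(a)*p[1],q[1]+np.sin(a)*p[0]+np.cos(a)*p[1],z])
r=least_squares(lambda q:np.concatenate([np.array(proj(c,W(q,l,.07)))-p for l,p in zip(loc,px)]),[.45,.05,-.1])
print('box',r.x,np.degrees(r.x[2]),r.fun.round(1))
def blob(lo,hi,z):
    m=cv2.inRange(hsv,lo,hi); roi=np.zeros_like(m); cv2.fillPoly(roi,[px.astype(np.int32)],255); m&=roi
    n,l,s,_=cv2.connectedComponentsWithStats(m); k=1+s[1:,4].argmax(); ys,xs=np.where(l==k)
    w=np.array([ray(c,x,y,z)[:2] for x,y in zip(xs,ys)]).astype(np.float32); return w,cv2.minAreaRect(w*1000)
q=r.x
for n,a in {'cover':((105,120,40),(125,255,255),.065),'ridge':((20,120,80),(35,255,255),.085)}.items():
    w,R=blob(*a); d=w.mean(0)-q[:2]; a=q[2]
    print(n,len(w),R,'boxframe',[np.cos(a)*d[0]+np.sin(a)*d[1],-np.sin(a)*d[0]+np.cos(a)*d[1]])
E
python3 m.py
```

```text
box [ 0.56183289  0.03943331 -0.16714231] -9.576548982129538 [-0.5 -0.3  2.   0.5 -1.1 -0.9 -0.4  0.7]
cover 6681 ((544.4393310546875, -58.07966613769531), (213.07281494140625, 147.93280029296875), 80.09127044677734) boxframe [np.float64(-0.002301733305298915), np.float64(-0.09904654478519131)]
ridge 249 ((543.6482543945312, -57.33880615234375), (13.303958892822266, 79.35603332519531), 79.91825866699219) boxframe [np.float64(-0.0021075774869924527), np.float64(-0.09844464103380685)]
```

>>> arm_command(deltas=[{"x":0.03,"y":0.037,"z":0,"wz":-0.04,"claw":0},{"x":0.06,"y":0.075,"z":0,"wz":-0.08,"claw":0},{"x":0.09,"y":0.112,"z":0,"wz":-0.12,"claw":0},{"x":0.12,"y":0.15,"z":0,"wz":-0.16,"claw":0},{"x":0.15,"y":0.187,"z":0,"wz":-0.178,"claw":0},{"x":0.18,"y":0.225,"z":0,"wz":-0.178,"claw":0},{"x":0.21,"y":0.264,"z":0,"wz":-0.178,"claw":0},{"x":0.24,"y":0.302,"z":0,"wz":-0.178,"claw":0}])

```text
$.deltas[0]: bad value
```

>>> arm_command(deltas=[{"x":0.03,"y":0.037,"z":-0.01,"claw":0},{"x":0.06,"y":0.075,"z":-0.03,"claw":0},{"x":0.091,"y":0.114,"z":-0.05,"claw":0},{"x":0.091,"y":0.114,"z":-0.08,"claw":0},{"x":0.091,"y":0.114,"z":-0.11,"claw":0},{"x":0.091,"y":0.114,"z":-0.13,"claw":0},{"x":0.091,"y":0.114,"z":-0.13,"claw":0},{"x":0.091,"y":0.114,"z":-0.13,"claw":0}])

```text
$.deltas[0]: bad value
```

```bash
python3 -c "
from h import *
s=get_state();print(s['time'],s['ee_pos'],s['ee_rot'],s['grip_width'],s['ft_force']);c=snap('wrist','w1.png');snap('scene','s2.png')
cv2.imwrite('pics/c.png',np.hstack([cv2.resize(c['pixels'],(400,300)),cv2.resize(cv2.imread('pics/s2.png')[100:320,150:480],(400,300))]))"
```

```text
0.1 [ 0.20587516 -0.5095084   0.2305582 ] [[ 9.27236479e-01  3.74476171e-01 -3.30922711e-04]
 [ 3.74476196e-01 -9.27235106e-01  1.62377213e-03]
 [ 3.01220814e-04 -1.62954343e-03 -9.99998627e-01]] 0.08546405103603029 [-0.00785448  0.09225384  0.23623098]
```

View pics/c.png

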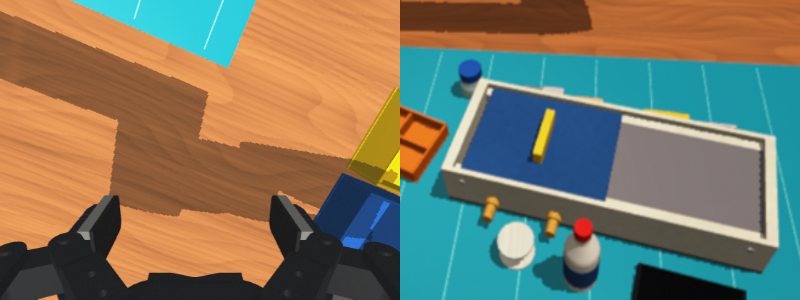

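The moves were refused, probably because each row needs every key. The picture shows the arm still at the start and the box unchanged. I'm resending with all seven keys.

>>> arm_command(deltas=[{"wx":0,"wy":0,"wz":-0.04,"x":0.03,"y":0.037,"z":0,"claw":0},{"wx":0,"wy":0,"wz":-0.08,"x":0.06,"y":0.075,"z":0,"claw":0},{"wx":0,"wy":0,"wz":-0.12,"x":0.09,"y":0.112,"z":0,"claw":0},{"wx":0,"wy":0,"wz":-0.16,"x":0.12,"y":0.15,"z":0,"claw":0},{"wx":0,"wy":0,"wz":-0.178,"x":0.15,"y":0.187,"z":0,"claw":0},{"wx":0,"wy":0,"wz":-0.178,"x":0.18,"y":0.225,"z":0,"claw":0},{"wx":0,"wy":0,"wz":-0.178,"x":0.21,"y":0.264,"z":0,"claw":0},{"wx":0,"wy":0,"wz":-0.178,"x":0.24,"y":0.302,"z":0,"claw":0}])

```text
time: 1.0
ee_pos: [0.4468, -0.2061, 0.2314]
ee_rot: [[0.985, -0.175, 0.0], [-0.175, -0.985, -0.0], [0.0, 0.0, -1.0]]
ft_force: [0.2, -1.1, 0.5]
grip_width: 0.0002
grasp_force: 0.0
```

>>> arm_command(deltas=[{"wx":0,"wy":0,"wz":0,"x":0.03,"y":0.037,"z":-0.01,"claw":0},{"wx":0,"wy":0,"wz":0,"x":0.06,"y":0.075,"z":-0.03,"claw":0},{"wx":0,"wy":0,"wz":0,"x":0.091,"y":0.113,"z":-0.05,"claw":0},{"wx":0,"wy":0,"wz":0,"x":0.091,"y":0.113,"z":-0.09,"claw":0},{"wx":0,"wy":0,"wz":0,"x":0.091,"y":0.113,"z":-0.12,"claw":0},{"wx":0,"wy":0,"wz":0,"x":0.091,"y":0.113,"z":-0.14,"claw":0},{"wx":0,"wy":0,"wz":0,"x":0.091,"y":0.113,"z":-0.157,"claw":0},{"wx":0,"wy":0,"wz":0,"x":0.091,"y":0.113,"z":-0.157,"claw":0}])

```text
time: 1.8
ee_pos: [0.535, -0.0941, 0.0717]
ee_rot: [[0.985, -0.174, -0.005], [-0.174, -0.985, 0.002], [-0.006, -0.001, -1.0]]
ft_force: [-0.5, 0.2, -0.3]
grip_width: 0.0001
grasp_force: 0.0
```

```bash
python3 -c "
from h import *
s=get_state();print(s['time'],s['ee_pos'],s['ft_force']);c=snap('wrist','w2.png');snap('scene','s3.png')
cv2.imwrite('pics/c2.png',np.hstack([cv2.resize(c['pixels'],(400,300)),cv2.resize(cv2.imread('pics/s3.png')[100:320,150:480],(400,300))]))"
```

```text
1.8 [ 0.53499001 -0.09412055  0.07170856] [-0.48072816  0.23998055 -0.34334483]
```

View pics/c2.png

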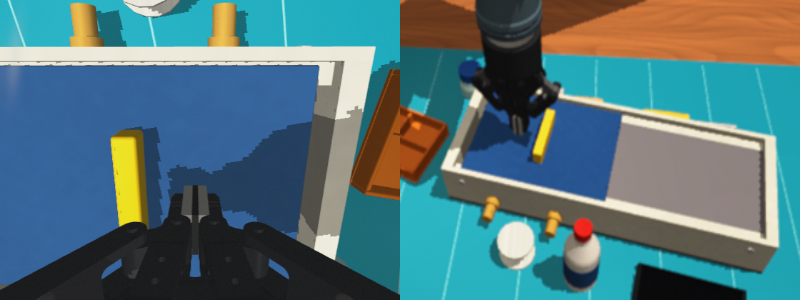

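The closed tips are just right of the yellow ridge, near its middle at wrist view (195,190), and touch nothing. Next I push along the box's y.

>>> arm_command(deltas=[{"wx":0,"wy":0,"wz":0,"x":0.0015,"y":0.009,"z":0,"claw":0},{"wx":0,"wy":0,"wz":0,"x":0.003,"y":0.017,"z":0,"claw":0},{"wx":0,"wy":0,"wz":0,"x":0.005,"y":0.028,"z":0,"claw":0},{"wx":0,"wy":0,"wz":0,"x":0.007,"y":0.04,"z":0,"claw":0},{"wx":0,"wy":0,"wz":0,"x":0.009,"y":0.052,"z":0,"claw":0},{"wx":0,"wy":0,"wz":0,"x":0.011,"y":0.064,"z":0,"claw":0},{"wx":0,"wy":0,"wz":0,"x":0.013,"y":0.076,"z":0,"claw":0},{"wx":0,"wy":0,"wz":0,"x":0.0154,"y":0.088,"z":0,"claw":0}])

```text
time: 2.7
ee_pos: [0.5531, -0.0065, 0.0752]
ee_rot: [[0.985, -0.174, 0.002], [-0.174, -0.985, -0.001], [0.002, 0.001, -1.0]]
ft_force: [-1.5, -5.8, 7.4]
grip_width: 0.0
grasp_force: 3.7
```

>>> arm_command(deltas=[{"wx":0,"wy":0,"wz":0,"x":0.002,"y":0.012,"z":0,"claw":0},{"wx":0,"wy":0,"wz":0,"x":0.004,"y":0.024,"z":0,"claw":0},{"wx":0,"wy":0,"wz":0,"x":0.006,"y":0.036,"z":0,"claw":0},{"wx":0,"wy":0,"wz":0,"x":0.008,"y":0.048,"z":0,"claw":0},{"wx":0,"wy":0,"wz":0,"x":0.0105,"y":0.06,"z":0,"claw":0},{"wx":0,"wy":0,"wz":0,"x":0.0126,"y":0.072,"z":0,"claw":0},{"wx":0,"wy":0,"wz":0,"x":0.0147,"y":0.084,"z":0,"claw":0},{"wx":0,"wy":0,"wz":0,"x":0.0168,"y":0.096,"z":0,"claw":0}])

```text
time: 3.5
ee_pos: [0.5696, 0.0896, 0.0752]
ee_rot: [[0.985, -0.174, 0.001], [-0.174, -0.985, -0.001], [0.001, 0.001, -1.0]]
ft_force: [-1.2, -6.0, 7.0]
grip_width: -0.0002
grasp_force: 4.0
```

>>> arm_command(deltas=[{"wx":0,"wy":0,"wz":0,"x":0.0017,"y":0.01,"z":0,"claw":0},{"wx":0,"wy":0,"wz":0,"x":0.0034,"y":0.02,"z":0,"claw":0},{"wx":0,"wy":0,"wz":0,"x":0.0045,"y":0.026,"z":0,"claw":0},{"wx":0,"wy":0,"wz":0,"x":0.0054,"y":0.031,"z":0,"claw":0},{"wx":0,"wy":0,"wz":0,"x":0.006,"y":0.034,"z":0,"claw":0},{"wx":0,"wy":0,"wz":0,"x":0.0065,"y":0.037,"z":0,"claw":0},{"wx":0,"wy":0,"wz":0,"x":0.0068,"y":0.039,"z":0,"claw":0},{"wx":0,"wy":0,"wz":0,"x":0.007,"y":0.04,"z":0,"claw":0}])

```text
time: 4.3
ee_pos: [0.5764, 0.1293, 0.0752]
ee_rot: [[0.985, -0.174, 0.001], [-0.174, -0.985, -0.001], [0.001, 0.001, -1.0]]
ft_force: [-1.4, -6.5, 7.3]
grip_width: 0.0004
grasp_force: 4.2
```

>>> arm_command(deltas=[{"wx":0,"wy":0,"wz":0,"x":0.0002,"y":0.001,"z":0,"claw":0},{"wx":0,"wy":0,"wz":0,"x":0.0003,"y":0.002,"z":0,"claw":0},{"wx":0,"wy":0,"wz":0,"x":0.0005,"y":0.003,"z":0,"claw":0},{"wx":0,"wy":0,"wz":0,"x":0.0007,"y":0.004,"z":0,"claw":0},{"wx":0,"wy":0,"wz":0,"x":0.0009,"y":0.005,"z":0,"claw":0},{"wx":0,"wy":0,"wz":0,"x":0.001,"y":0.0055,"z":0,"claw":0},{"wx":0,"wy":0,"wz":0,"x":0.001,"y":0.006,"z":0,"claw":0},{"wx":0,"wy":0,"wz":0,"x":0.001,"y":0.006,"z":0,"claw":0}])

```text
time: 5.1
ee_pos: [0.5773, 0.1352, 0.0752]
ee_rot: [[0.985, -0.174, 0.001], [-0.174, -0.985, -0.001], [0.001, 0.001, -1.0]]
ft_force: [-0.7, -6.3, 7.1]
grip_width: 0.0003
grasp_force: 3.9
```

>>> arm_command(deltas=[{"wx":0,"wy":0,"wz":0,"x":0.0002,"y":0.001,"z":0,"claw":0},{"wx":0,"wy":0,"wz":0,"x":0.0003,"y":0.002,"z":0,"claw":0},{"wx":0,"wy":0,"wz":0,"x":0.0005,"y":0.003,"z":0,"claw":0},{"wx":0,"wy":0,"wz":0,"x":0.0007,"y":0.004,"z":0,"claw":0},{"wx":0,"wy":0,"wz":0,"x":0.0009,"y":0.005,"z":0,"claw":0},{"wx":0,"wy":0,"wz":0,"x":0.001,"y":0.006,"z":0,"claw":0},{"wx":0,"wy":0,"wz":0,"x":0.0012,"y":0.007,"z":0,"claw":0},{"wx":0,"wy":0,"wz":0,"x":0.0012,"y":0.007,"z":0,"claw":0}])

```text
time: 5.9
ee_pos: [0.5775, 0.1363, 0.0752]
ee_rot: [[0.985, -0.173, -0.002], [-0.173, -0.985, -0.01], [-0.001, 0.011, -1.0]]
ft_force: [-4.8, -27.6, 11.6]
grip_width: 0.0003
grasp_force: 14.9
```

```bash
python3 -c "
from h import *
s=get_state();print(s['time'],s['ee_pos'],s['ft_force']);c=snap('wrist','w3.png');snap('scene','s4.png');snap('top','t4.png')
cv2.imwrite('pics/c3.png',np.vstack([np.hstack([cv2.resize(c['pixels'],(400,300)),cv2.resize(cv2.imread('pics/s4.png')[100:320,150:480],(400,300))]),cv2.resize(cv2.imread('pics/t4.png')[110:270,80:400],(800,300))]))"
```

```text
5.9 [0.57751521 0.13627216 0.07518512] [ -4.8338427  -27.63892171  11.61316588]
```

View pics/c3.png

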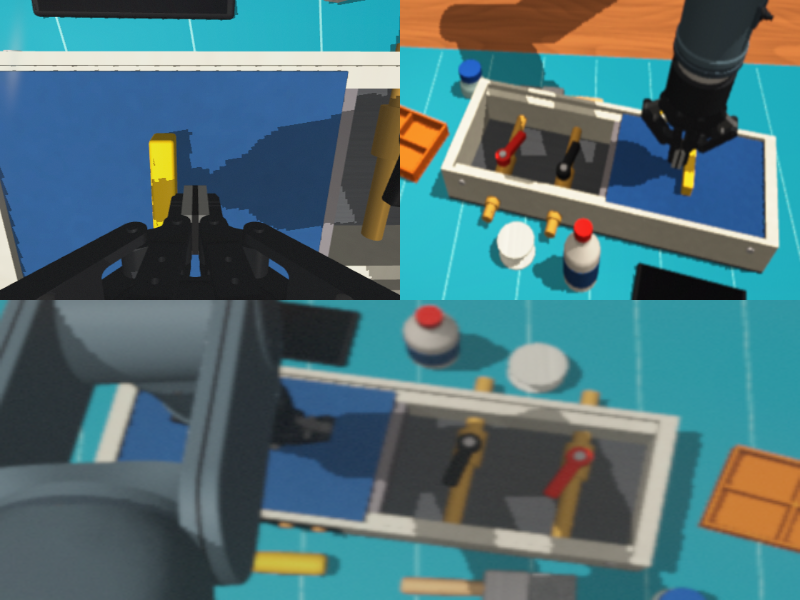

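The cover is against its stop: the force rose to 28 N and the picture shows it at the left end. The red valve is the right one (y = -160), hub at about (310,193) in the top view, and its handle is already partly turned. I'll back off and rise, then measure.

>>> arm_command(deltas=[{"wx":0,"wy":0,"wz":0,"x":-0.003,"y":-0.018,"z":0,"claw":0},{"wx":0,"wy":0,"wz":0,"x":-0.005,"y":-0.03,"z":0.01,"claw":0},{"wx":0,"wy":0,"wz":0,"x":-0.008,"y":-0.05,"z":0.05,"claw":0},{"wx":0,"wy":0,"wz":0,"x":-0.017,"y":-0.09,"z":0.08,"claw":0},{"wx":0,"wy":0,"wz":0,"x":-0.025,"y":-0.13,"z":0.1,"claw":0},{"wx":0,"wy":0,"wz":0,"x":-0.034,"y":-0.17,"z":0.11,"claw":0},{"wx":0,"wy":0,"wz":0,"x":-0.045,"y":-0.21,"z":0.12,"claw":0},{"wx":0,"wy":0,"wz":0,"x":-0.055,"y":-0.25,"z":0.12,"claw":0}])

```text
time: 6.85
ee_pos: [0.5238, -0.1085, 0.1965]
ee_rot: [[0.985, -0.174, 0.003], [-0.174, -0.985, -0.0], [0.003, -0.0, -1.0]]
ft_force: [0.4, -0.8, -0.7]
grip_width: 0.0001
grasp_force: 0.0
```

```bash
python3 -c "
from h import *
c=snap('top','t5.png');snap('wrist','w5.png');d=dict(np.load('pics/w5.png.npz'))
k=dict(np.load('pics/t4.png.npz'))
for n,p in dict(rh=(310,192.7),rt=(301,213),bh=(266.8,184.7),bt=(260.8,207.6)).items(): print(n,ray(k,*p,.052).round(4))
q=[.5618,.0394,-.171];a=q[2]
for y in(-.16,-.065): print('axis by box',q[0]+.03*np.cos(a)-y*np.sin(a),q[1]+.03*np.sin(a)+y*np.cos(a))
for n,e in(('top',c),('wrist',d)):
  h=cv2.cvtColor(e['pixels'],cv2.COLOR_BGR2HSV);m=cv2.inRange(h,(0,150,60),(6,255,255))|cv2.inRange(h,(174,150,60),(180,255,255))
  N,l,s,ce=cv2.connectedComponentsWithStats(m)
  for i in range(1,N):
    if s[i,4]>25: 
      w=np.array([ray(e,x,y,.052)[:2] for y,x in zip(*np.where(l==i))]); print(n,s[i],w.mean(0).round(4),cv2.minAreaRect((w*1000).astype(np.float32)))
cv2.imwrite('pics/c5.png',np.hstack([cv2.resize(d['pixels'],(400,300)),cv2.resize(c['pixels'][150:250,240:360],(400,300))]))
print(get_state()['ee_pos'])"
```

```text
rh [ 0.5649 -0.1165  0.052 ]
rt [ 0.5212 -0.0968  0.052 ]
bh [ 0.5824 -0.0249  0.052 ]
bt [ 0.5329 -0.0122  0.052 ]
axis by box 0.5641355969013346 -0.12337145015976997
axis by box 0.5803015425637896 -0.029757016439116872
top [247 114  10  10  82] [0.7305 0.0089] ((730.725341796875, 8.479578971862793), (20.69375228881836, 19.643606185913086), 0.14499513804912567)
top [298 199  12  17 104] [ 0.5342 -0.1019] ((534.6615600585938, -102.18383026123047), (13.296942710876465, 36.60039138793945), 60.66018295288086)
wrist [ 242  133   41   74 1262] [ 0.5472 -0.1103] ((547.17431640625, -108.51244354248047), (21.642423629760742, 62.270198822021484), 54.741737365722656)
[ 0.52282733 -0.11146767  0.19524083]
```

View pics/c5.png

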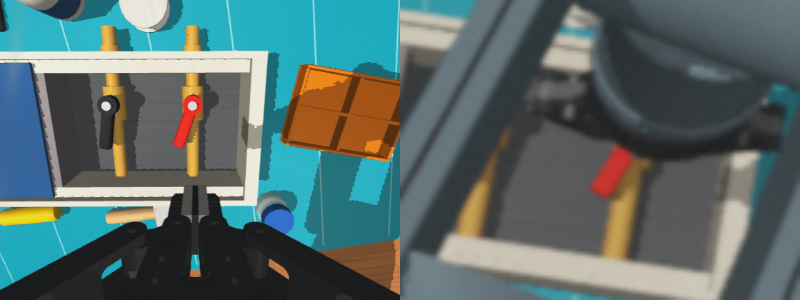

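Wrist view: red hub at about (192,105) and tip at (181,147), so the handle is at roughly 15°. The axis is near (0.565, -0.119), which matches the box fit. I'll go down on the handle's right side.

>>> arm_command(deltas=[{"wx":0,"wy":0,"wz":0,"x":-0.012,"y":-0.021,"z":0,"claw":0},{"wx":0,"wy":0,"wz":0,"x":-0.012,"y":-0.021,"z":-0.04,"claw":0},{"wx":0,"wy":0,"wz":0,"x":-0.012,"y":-0.021,"z":-0.08,"claw":0},{"wx":0,"wy":0,"wz":0,"x":-0.012,"y":-0.021,"z":-0.11,"claw":0},{"wx":0,"wy":0,"wz":0,"x":-0.012,"y":-0.021,"z":-0.13,"claw":0},{"wx":0,"wy":0,"wz":0,"x":-0.012,"y":-0.021,"z":-0.143,"claw":0},{"wx":0,"wy":0,"wz":0,"x":-0.012,"y":-0.021,"z":-0.152,"claw":0},{"wx":0,"wy":0,"wz":0,"x":-0.012,"y":-0.021,"z":-0.152,"claw":0}])

```text
time: 7.75
ee_pos: [0.5112, -0.1282, 0.0417]
ee_rot: [[0.985, -0.174, -0.001], [-0.174, -0.985, 0.001], [-0.001, -0.001, -1.0]]
ft_force: [0.7, -0.2, 0.0]
grip_width: -0.0001
grasp_force: 0.0
```

```bash
python3 -c "
from h import *
s=get_state();print(s['time'],s['ee_pos'],s['ft_force']);c=snap('wrist','w6.png');e=snap('scene','s6.png')
cv2.imwrite('pics/c6.png',np.hstack([cv2.resize(c['pixels'],(400,300)),cv2.resize(e['pixels'][140:270,180:353],(400,300))]))"
```

```text
7.75 [ 0.51119205 -0.12819072  0.04170296] [ 0.7088384  -0.18840873  0.02930209]
```

View pics/c6.png

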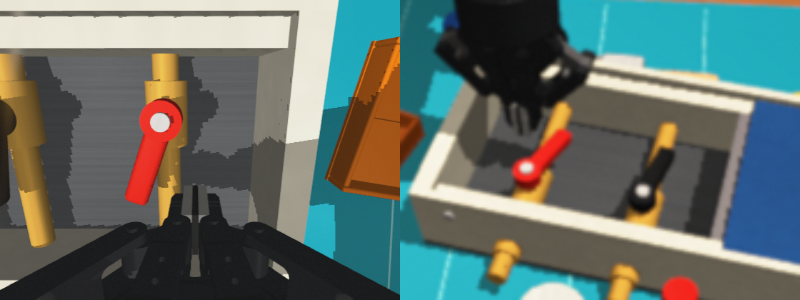

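The tips are in the bay to the right of the red handle, at wrist view (195,190) with the handle end at (137,205), and the force is near zero. Now I push it round the arc.

>>> arm_command(deltas=[{"wx":0,"wy":0,"wz":0,"x":0.0013,"y":0.0075,"z":0,"claw":0},{"wx":0,"wy":0,"wz":0,"x":0.0026,"y":0.0148,"z":0,"claw":0},{"wx":0,"wy":0,"wz":0,"x":0.0045,"y":0.0196,"z":0,"claw":0},{"wx":0,"wy":0,"wz":0,"x":0.0066,"y":0.0244,"z":0,"claw":0},{"wx":0,"wy":0,"wz":0,"x":0.0098,"y":0.0288,"z":0,"claw":0},{"wx":0,"wy":0,"wz":0,"x":0.0131,"y":0.0329,"z":0,"claw":0},{"wx":0,"wy":0,"wz":0,"x":0.017,"y":0.0363,"z":0,"claw":0},{"wx":0,"wy":0,"wz":0,"x":0.0214,"y":0.0393,"z":0,"claw":0}])

```text
time: 8.65
ee_pos: [0.5327, -0.0893, 0.0422]
ee_rot: [[0.985, -0.174, -0.001], [-0.174, -0.985, 0.0], [-0.001, -0.0, -1.0]]
ft_force: [-1.1, -2.4, 0.8]
grip_width: -0.0
grasp_force: 1.0
```

```bash
python3 -c "
from h import *
s=get_state();print(s['time'],s['ee_pos'],s['ft_force']);c=snap('wrist','w7.png');e=snap('scene','s7.png')
cv2.imwrite('pics/c7.png',np.hstack([cv2.resize(c['pixels'],(400,300)),cv2.resize(e['pixels'][140:270,180:353],(400,300))]))"
```

```text
8.65 [ 0.53271948 -0.08931909  0.0421543 ] [-1.13089483 -2.3732412   0.83487193]
```

View pics/c7.png

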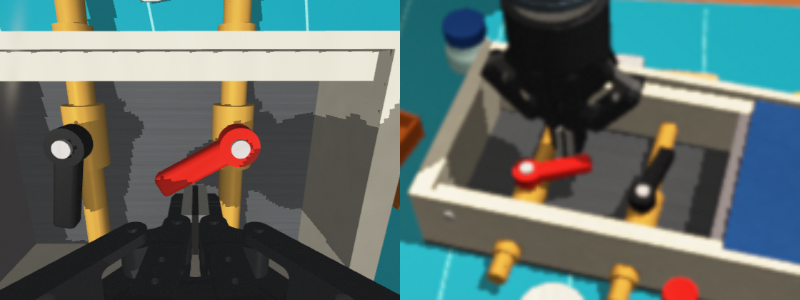

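The handle is at about 60° and the tips are pressing behind it. The black handle hasn't moved. I'm continuing to the stop.

>>> arm_command(deltas=[{"wx":0,"wy":0,"wz":0,"x":0.005,"y":0.0023,"z":0,"claw":0},{"wx":0,"wy":0,"wz":0,"x":0.0097,"y":0.0041,"z":0,"claw":0},{"wx":0,"wy":0,"wz":0,"x":0.015,"y":0.005,"z":0,"claw":0},{"wx":0,"wy":0,"wz":0,"x":0.02,"y":0.0055,"z":0,"claw":0},{"wx":0,"wy":0,"wz":0,"x":0.022,"y":0.0052,"z":0,"claw":0},{"wx":0,"wy":0,"wz":0,"x":0.024,"y":0.0049,"z":0,"claw":0},{"wx":0,"wy":0,"wz":0,"x":0.025,"y":0.0047,"z":0,"claw":0},{"wx":0,"wy":0,"wz":0,"x":0.025,"y":0.0047,"z":0,"claw":0}])

```text
time: 9.55
ee_pos: [0.5523, -0.0839, 0.0417]
ee_rot: [[0.985, -0.174, -0.012], [-0.174, -0.985, 0.002], [-0.012, -0.0, -1.0]]
ft_force: [-17.4, -0.5, 11.4]
grip_width: -0.0001
grasp_force: 8.6
```

The force rose to 17 N, so the handle is at its stop. I'll back off and rise.

>>> arm_command(deltas=[{"wx":0,"wy":0,"wz":0,"x":-0.01,"y":0.0017,"z":0,"claw":0},{"wx":0,"wy":0,"wz":0,"x":-0.02,"y":0.0035,"z":0,"claw":0},{"wx":0,"wy":0,"wz":0,"x":-0.025,"y":0.004,"z":0,"claw":0},{"wx":0,"wy":0,"wz":0,"x":-0.025,"y":0.004,"z":0.02,"claw":0},{"wx":0,"wy":0,"wz":0,"x":-0.025,"y":0.004,"z":0.06,"claw":0},{"wx":0,"wy":0,"wz":0,"x":-0.025,"y":0.004,"z":0.1,"claw":0},{"wx":0,"wy":0,"wz":0,"x":-0.025,"y":0.004,"z":0.13,"claw":0},{"wx":0,"wy":0,"wz":0,"x":-0.025,"y":0.004,"z":0.13,"claw":0}])

```text
time: 10.35
ee_pos: [0.5361, -0.0819, 0.1775]
ee_rot: [[0.985, -0.174, 0.01], [-0.174, -0.985, -0.003], [0.011, 0.002, -1.0]]
ft_force: [0.5, -0.0, 0.6]
grip_width: -0.0001
grasp_force: 0.0
```

```bash
python3 -c "
from h import *
s=get_state();print(s['time'],s['ee_pos'],s['ft_force']);c=snap('wrist','w8.png');e=snap('scene','s8.png')
cv2.imwrite('pics/c8.png',np.hstack([cv2.resize(c['pixels'],(400,300)),cv2.resize(e['pixels'][100:320,150:443],(400,300))]))"
```

```text
10.35 [ 0.53608694 -0.08194814  0.17747151] [ 0.54407654 -0.00967771  0.56575368]
```

View pics/c8.png

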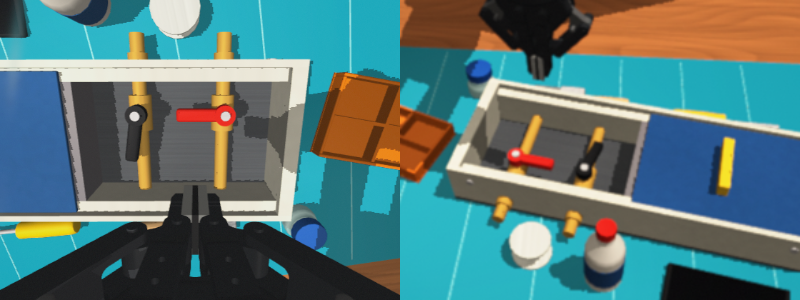

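The red handle is crosswise to its pipe, from (178,115) to (226,116) in the wrist view. The black handle and the bystanders are where they were, the cover lies flat at the left end, and the arm is clear.

```bash
python3 -c "
from rig import job_done;print(job_done())"
```

```text
the job is handed in; nothing more can be done
None
```

I slid the cover to its left stop, pushed the red handle shut against its stop, and handed the job in at about 10 s; in the last pictures the black handle and the other things were where they started, but the hand-in returned no verdict.

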